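# Put the microscope objectives away by colour

### The arm

A 7-joint arm with a two-finger parallel gripper is mounted at the origin on the work surface. World frame = base frame: x ahead of the robot, y to its left, z up, the work surface at z = 0. Lengths are in m, angles in rad, forces in N, time in s.
With the tool pointing down it reaches from about 0.4 to 0.85 m from the base axis. Payload 10.4 kg.
Tool frame: the origin (TCP) lies on the centre line of the jaws, within the pads' length; the fingertips stand 11 mm ahead of it and the grasp point (between the pads) lies 8 mm behind it; z points along the fingers, y is the line along which they close (so a half turn about z gives the same grasp; the last joint's range is limited). The gripper opens to 87 mm and grips with 3 to 60 N. Pads are 19 mm wide; open, the fingers measure 117 mm over their backs; the gripper's body (75 mm by 190 mm) begins 51 mm behind the grasp point.
Start: joints at [-1.239, 0.332, -0.065, 1.46, 0.022, 1.35, -0.088], TCP at [0.217, 0.586, 0.234] pointing down, gripper open.
Joint ranges: [-2.6, 2.6], [-0.5, 2.12], [-1.47, 1.34], [0.16, 2.42], [-1.27, 4.41], [0.06, 2.06], [-2.6, 2.6]. Speed limits (rad/s): [2.22, 2.22, 2.79, 2.79, 3.14, 3.14, 3.14].

### API

Orientations are given as a unit quaternion [x, y, z, w].
In Python, from bench import r gives the robot as it stands.
- The arm moves only by the shell command python3 -m pendant 'ROWS' [OPENING] [FORCE]. ROWS is JSON, a list of rows, each a list of 4 numbers: the shift along the tool's x, y, z in m, then the turn about the tool's z in rad. A call has 1 to 8 rows; each row shifts and turns the commanded pose from where the row before left it, along the tool's axes as they then stand; what a row does not reach is not made up. A row lasts 1/12 s, in which the tool goes at most 41.7 mm and 7.16 degrees, less where a joint would pass 70% of its speed; a pose out of reach is approached as far as the arm can. A call with a gripper value outside its range is refused whole. OPENING is the opening, from 0 (shut) to 1 (fully open), set as the call begins (- or left out, the last holds). The fingers move at their own pace and stop on an object; FORCE is the grip in N (left out, the last holds). Time passes only in rows, so rows that do not move let the fingers close. It gives the time, the measured TCP pose, the force, the opening and the grip force at its end, in the units of the state.
- r.read_state(): the state, without advancing time (a new reading comes with each control period).
- r.camera(name): name is "scene" or "top" or "wrist"; returns a dict with "img" (400x640x3 uint8, red, green, blue), "camera_matrix" (3x3 intrinsics, pixels), "xyz" and "attitude" of the camera in the world. Camera axes: x right, y down, z forward; pixel columns grow to the right and rows downward; lengths in m; the calibration is good to about 2 mm. A picture is of the moment at which its call begins. There is no depth.
- r.close_job(): hands the job in; it is judged then, once.
Trained networks look in the newest picture that a camera, given by its name, has taken for a name from the list of things; names that differ only in an ending like _2 or _b are one class to them, and where a whole thing is asked for, a point or a joint stands for the part that bears it (a point fixed in the world has none). Each returns a list of dicts, best first, with "score" (0 to 1); they miss things now and then, are a little off and sometimes report something else, mostly with a low value. They report only what shows in the picture. A call takes as long as a camera call.
- r.outline_of(thing, camera): "mask" (400x640 bool, what is visible of it) and "bbox" ([centre column, centre row, width, height] in pixels, round what is visible of it).
The state is a dict: "time": time; "joint_positions": joint angles; "joint_vel": joint speeds; "joint_torque": joint torques, N m; "ee_pos": TCP position; "eef_rot": TCP orientation; "ft_force": force on the tool from outside, world axes, zero at the start; "torque": the same for the moment, N m; "width": finger opening in m; "grip_force": force on a finger pad.
Only numpy, scipy, OpenCV 4.12 (cv2) and the standard library are available. Lean on these libraries where they do the work, as an engineer would, in place of code of your own. Each camera call takes 0.05 s, during which the arm holds its last target. There are 200 camera calls.

### The job

Put the four microscope objectives away: stand each one upright, lens up, on the floor of the storage dish of the same colour as its band, and let go. They are delicate, so set each down rather than dropping it, and knock none over; leave the oil bottle and the coverslip box where they are.

Things in the scene. Friction and masses are not known exactly. Their poses are not given: they have to be found in the camera images.
- objective_red: Loose microscope objective with a red band, standing upright, lens up: round aluminium barrel 34 mm in diameter, straight from 4 to 38 mm above its foot (32 mm below that); red from 22 mm up to and over the sloping shoulder (38 to 46 mm), then a nose 16 tapering to 14 mm, top at 51 mm. 0.12 to 0.22 kg. Origin: centre of its underside; z up along the barrel.
- holder_red: Red storage dish fixed to the bench: round, 78 mm outside diameter, with a thick red rim 12 mm high and a flat black floor 60 mm in diameter, 6 mm above the bench. Origin: centre of its underside, at bench height; z up.
- objective_yellow: Loose microscope objective with a yellow band, standing upright, lens up: round aluminium barrel 34 mm in diameter, straight from 4 to 38 mm above its foot (32 mm below that); yellow from 22 mm up to and over the sloping shoulder (38 to 46 mm), then a nose 16 tapering to 14 mm, top at 55 mm. 0.12 to 0.22 kg. Origin: centre of its underside; z up along the barrel.
- holder_yellow: Yellow storage dish fixed to the bench: round, 78 mm outside diameter, with a thick yellow rim 12 mm high and a flat black floor 60 mm in diameter, 6 mm above the bench. Origin: centre of its underside, at bench height; z up.
- objective_green: Loose microscope objective with a green band, standing upright, lens up: round aluminium barrel 34 mm in diameter, straight from 4 to 38 mm above its foot (32 mm below that); green from 22 mm up to and over the sloping shoulder (38 to 46 mm), then a nose 16 tapering to 14 mm, top at 59 mm. 0.12 to 0.22 kg. Origin: centre of its underside; z up along the barrel.
- holder_green: Green storage dish fixed to the bench: round, 78 mm outside diameter, with a thick green rim 12 mm high and a flat black floor 60 mm in diameter, 6 mm above the bench. Origin: centre of its underside, at bench height; z up.
- objective_blue: Loose microscope objective with a blue band, standing upright, lens up: round aluminium barrel 34 mm in diameter, straight from 4 to 38 mm above its foot (32 mm below that); blue from 22 mm up to and over the sloping shoulder (38 to 46 mm), then a nose 16 tapering to 14 mm, top at 63 mm. 0.12 to 0.22 kg. Origin: centre of its underside; z up along the barrel.
- holder_blue: Blue storage dish fixed to the bench: round, 78 mm outside diameter, with a thick blue rim 12 mm high and a flat black floor 60 mm in diameter, 6 mm above the bench. Origin: centre of its underside, at bench height; z up.
- oil_bottle: Bystander: small loose amber glass bottle with a black cap, 34 mm in diameter, 60 mm high, standing upright. Origin: centre of its underside; z up.
- coverslip_box: Bystander: loose coverslip box, blue with a deep white lid that is all one sees from above, 61 x 46 mm, 24 mm high, lying flat. Origin: centre of its underside; x along its long side, z up.

How it is judged:
At the end, for the whole second after the job is handed in: Each objective stands upright (0.12 rad), at rest and released, flat within the rim of its own colour's dish: underside 4 to 8.5 mm above the dish's, axis within 14.5 mm of its centre. Bottle and box are within 20 mm of where they began, the bottle upright (0.3 rad) (horizontal distance between objective_red and holder_red below 0.0145 m and z of objective_red in the frame of holder_red between 0.004 and 0.0085 m and angle between each of objective_red, objective_yellow, objective_green, objective_blue's own z axis and vertical below 0.12 rad and linear speed of each of objective_red, objective_yellow, objective_green, objective_blue below 0.02 m/s and horizontal distance between objective_yellow and holder_yellow below 0.0145 m and z of objective_yellow in the frame of holder_yellow between 0.004 and 0.0085 m and horizontal distance between objective_green and holder_green below 0.0145 m and z of objective_green in the frame of holder_green between 0.004 and 0.0085 m and horizontal distance between objective_blue and holder_blue below 0.0145 m and z of objective_blue in the frame of holder_blue between 0.004 and 0.0085 m and distance of each of oil_bottle, coverslip_box from where it was at the start of the episode below 0.02 m and angle between oil_bottle's own z axis and vertical below 0.3 rad); the robot touches nothing.
It fails at once if an objective is dropped or knocked flying: it moves faster than 0.6 m/s without touching the fingers (a fall of about 18 mm) ((contact force between the fingers and objective_red below 0.02 N and linear speed of objective_red above 0.6 m/s) or (contact force between the fingers and objective_yellow below 0.02 N and linear speed of objective_yellow above 0.6 m/s) or (contact force between the fingers and objective_green below 0.02 N and linear speed of objective_green above 0.6 m/s) or (contact force between the fingers and objective_blue below 0.02 N and linear speed of objective_blue above 0.6 m/s)).
It fails at once if an objective is knocked over: tilted by more than 1 rad (angle between any of objective_red, objective_yellow, objective_green, objective_blue's own z axis and vertical above 1 rad).
It fails at once if the oil bottle or the coverslip box is moved by more than 20 mm, or the bottle tipped by more than 0.3 rad (distance of any of oil_bottle, coverslip_box from where it was at the start of the episode above 0.02 m or angle between oil_bottle's own z axis and vertical above 0.3 rad).
It also fails if it takes over 93 s, if anything falls off the work surface, if the arm or the gripper's body presses on something with over 40 N, if the wrist force passes 120 N, or if a joint passes its speed limit or range.

## Working session

There is one attempt and no reset: what is moved stays moved. The work goes in short steps, Python scripts to look and compute and a shell command to move; the robot and the scene stay as the last step left them, time stands still between calls to the robot, and variables do not carry over. Pictures are saved under pics/ and viewed, at most 16 in all, crops included, and the job is handed in when it is done.

```bash
mkdir -p pics; cat > h.py <<'E'
import numpy as np, cv2
from scipy.spatial.transform import Rotation as R
from bench import r
def grab(c):
    return r.camera(c)
def ray(d,u,v,z):
    K=np.array(d["camera_matrix"]); p=np.linalg.inv(K)@[u,v,1]
    A=np.array(d["attitude"]); M=R.from_quat(A).as_matrix() if A.size==4 else A.reshape(3,3)
    w=M@p; o=np.array(d["xyz"]); return o+w*(z-o[2])/w[2]
N=["red","yellow","green","blue"]
E
python3 - <<'E'
from h import *
s=r.read_state(); print({k:np.round(s[k],3) for k in("time","ee_pos","eef_rot","width")})
for c in("top","scene"):
    d=grab(c); cv2.imwrite(f"pics/{c}0.png",d["img"][:,:,::-1]); print(c,np.round(d["xyz"],3),np.round(d["attitude"],3),d["camera_matrix"])
    for n in ["objective_"+x for x in N]+["holder_"+x for x in N]+["oil_bottle","coverslip_box"]:
        for o in r.outline_of(n,c)[:2]:
            b=o["bbox"]; z=0.03 if n[0]!="h" else .012
            print(n,round(o["score"],2),np.round(b),np.round(ray(d,b[0],b[1],z),3)[:2])
E
```

```text
{'time': np.float64(0.0), 'ee_pos': array([0.217, 0.586, 0.233]), 'eef_rot': array([ 0.176,  0.984, -0.001, -0.   ]), 'width': np.float64(0.087)}
top [ 0.462 -0.014  1.114] [-0.702  0.712 -0.016  0.023] [[402.4393772    0.         316.21465668]
 [  0.         402.4393772  206.31477179]
 [  0.           0.           1.        ]]
objective_red 0.58 [221. 245.  16.  11.] [0.419 0.255]
objective_red 0.26 [321. 224.  13.  10.] [ 0.473 -0.017]
objective_yellow 0.58 [233. 176.  13.  11.] [0.606 0.22 ]
objective_green 0.48 [319. 224.   9.  11.] [ 0.472 -0.011]
objective_blue 0.74 [464. 204.  17.  15.] [ 0.523 -0.401]
objective_blue 0.54 [256. 228.  13.  15.] [0.464 0.16 ]
holder_red 0.93 [313. 160.  25.  26.] [0.649 0.004]
holder_yellow 0.7 [181. 213.  24.  29.] [0.509 0.369]
holder_blue 0.91 [380. 170.  26.  29.] [ 0.621 -0.18 ]
oil_bottle 0.45 [258. 226.  12.  14.] [0.471 0.154]
oil_bottle 0.25 [461. 201.  18.  14.] [ 0.529 -0.394]
coverslip_box 0.89 [430. 245.  29.  26.] [ 0.414 -0.306]
coverslip_box 0.15 [255. 228.  12.  15.] [0.464 0.162]
scene [1.1   0.56  0.621] [ 0.351  0.819 -0.421 
[... 157 characters left out ...]
1. 230.  21.  26.] [0.424 0.266]
objective_yellow 0.83 [377. 269.  20.  31.] [0.614 0.224]
objective_green 0.85 [332. 192.  17.  26.] [ 0.491 -0.004]
objective_blue 0.72 [220. 142.  15.  22.] [ 0.529 -0.395]
holder_red 0.74 [269. 146.  13.  19.] [ 0.431 -0.304]
holder_red 0.68 [300. 178.  28.  21.] [ 0.484 -0.123]
holder_yellow 0.9 [470. 292.  47.  36.] [0.532 0.371]
holder_yellow 0.52 [240. 193.  35.  22.] [ 0.626 -0.181]
holder_green 0.64 [300. 178.  23.  21.] [ 0.483 -0.124]
holder_green 0.22 [281. 237.  37.  29.] [0.665 0.009]
holder_blue 0.91 [241. 192.  29.  21.] [ 0.622 -0.179]
oil_bottle 0.71 [398. 219.  17.  28.] [0.468 0.165]
coverslip_box 0.61 [270. 146.  19.  17.] [ 0.449 -0.276]
```

View pics/top0.png

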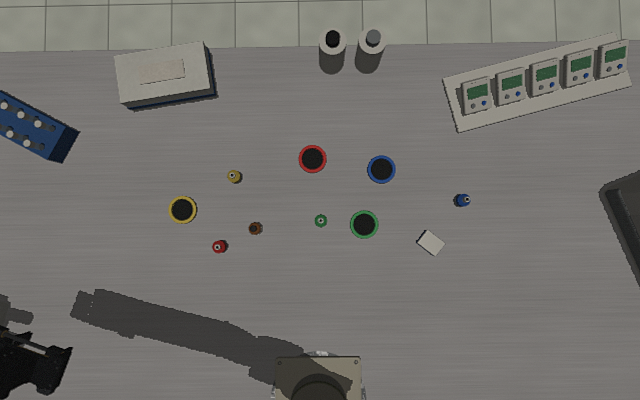

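View pics/scene0.png

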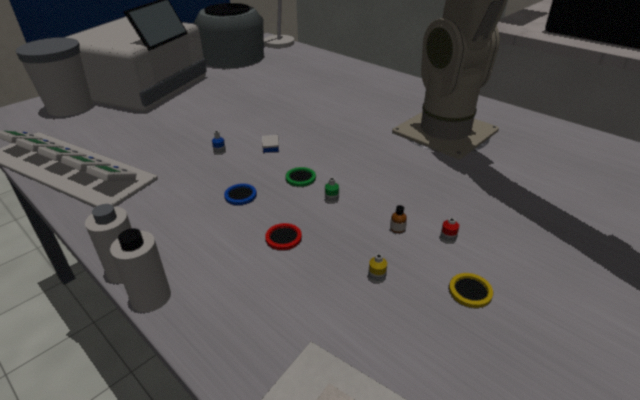

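The top view shows the dishes: red (312,159), blue (381,169), yellow (183,209), green (364,224). The objectives are yellow (234,176), green (320,220), blue (462,200) and red (220,246). The bottle is at (255,228) and the box at (430,243). I'll refine these with colour segmentation.

```bash
cat >> h.py <<'E'
H={"red":(172,8),"yellow":(20,34),"green":(45,85),"blue":(100,125)}
def cmask(img,c,smin=90):
    h=cv2.cvtColor(img,cv2.COLOR_RGB2HSV); a,b=H[c]
    hh=h[...,0]; m=((hh>=a)|(hh<=b)) if a>b else (hh>=a)&(hh<=b)
    return (m&(h[...,1]>smin)&(h[...,2]>40)).astype(np.uint8)
E
python3 - <<'E'
from h import *
d=grab("top"); ds=grab("scene")
P={"red":((312,159),(220,246)),"yellow":((183,209),(234,176)),"green":((364,224),(320,220)),"blue":((381,169),(462,200))}
S={"red":(451,230),"yellow":(377,269),"green":(332,192),"blue":(220,142)}
SD={"red":(284,236),"yellow":(471,289),"green":(300,176),"blue":(240,193)}
for c in N:
    m=cmask(d["img"],c); n,l,st,ce=cv2.connectedComponentsWithStats(m)
    for k,p in zip(("dish","obj"),P[c]):
        w=np.zeros_like(m); R0=20 if k=="dish" else 11; cv2.circle(w,p,R0,1,-1)
        y,x=np.nonzero(m*w)
        if k=="dish":
            hull=cv2.convexHull(np.c_[x,y].astype(np.float32)); (u,v),ax,_=cv2.fitEllipse(hull); z=.012
        else: u,v=x.mean(),y.mean(); ax=(np.ptp(x)+1,np.ptp(y)+1); z=.037
        print(c,k,"top",len(x),np.round([u,v],1),np.round(ax,1),np.round(ray(d,u,v,z)[:2],4),end=" ")
        m2=cmask(ds["img"],c); w=np.zeros_like(m2); cv2.circle(w,(SD if k=="dish" else S)[c],28 if k=="dish" else 14,1,-1)
        y,x=np.nonzero(m2*w)
        if k=="dish":
            hull=cv2.convexHull(np.c_[x,y].astype(np.float32)); (u,v),ax,_=cv2.fitEllipse(hull); z=.011
        else: u,v=x.mean(),y.mean();z=.034
        print("scene",len(x),np.round([u,v],1),np.round(ray(ds,u,v,z)[:2],4))
E
```

```text
red dish top 294 [312.  158.5] [27.6 27.9] [0.6543 0.0065] scene 506 [283.  236.1] [0.6591 0.0107]
red obj top 113 [219.  246.3] [14 13] [0.4171 0.2576] scene 208 [450.  228.1] [0.4243 0.2627]
yellow dish top 306 [181.9 209.3] [27.7 28.4] [0.5188 0.3661] scene 717 [470.6 289.7] [0.5244 0.3687]
yellow obj top 107 [234.  176.1] [14 13] [0.6052 0.2169] scene 254 [377.4 266.5] [0.6128 0.2228]
green dish top 269 [363.6 224. ] [27.5 27.8] [ 0.4717 -0.1323] scene 284 [306.  179.5] [ 0.477  -0.1068]
green obj top 80 [320.4 220.6] [12 12] [ 0.4822 -0.0143] scene 135 [331.5 189. ] [ 0.4881 -0.01  ]
blue dish top 287 [381.  168.8] [27.5 28. ] [ 0.6228 -0.1831] scene 350 [239.9 193.7] [ 0.6271 -0.1786]
blue obj top 97 [461.7 199.8] [14 12] [ 0.5327 -0.3929] scene 106 [217.8 142.2] [ 0.5371 -0.3902]
```

```bash
python3 -m pendant '[[-0.03,-0.024,0,0],[-0.03,-0.024,0,0],[-0.03,-0.024,0.01,0],[-0.03,-0.024,0.01,0],[-0.03,-0.024,0.01,0],[-0.03,-0.024,0.01,0],[-0.03,-0.024,0.01,0],[-0.03,-0.024,0.01,0]]' 1 20
python3 -m pendant '[[-0.03,-0.023,0.01,0],[-0.021,-0.016,0.005,0],[-0.012,-0.005,0,0],[0,0,0,0],[0,0,0,0]]'
python3 - <<'E'
from h import *
d=grab("wrist"); cv2.imwrite("pics/w1.png",d["img"][:,:,::-1]); s=r.read_state()
print(np.round(s["ee_pos"],4),np.round(s["eef_rot"],4),np.round(d["xyz"],4),np.round(d["attitude"],3)); print(d["camera_matrix"])
for o in r.outline_of("objective_red","wrist")[:2]: print(o["score"],o["bbox"])
E
```

```text
time: 1.87
ee_pos: [0.3762, 0.321, 0.1734]
eef_rot: [0.176, 0.984, 0.0, 0.0]
ft_force: [1.3, 0.8, -0.2]
width: 0.0869
grip_force: 0.0
time: 2.28
ee_pos: [0.4195, 0.2594, 0.1587]
eef_rot: [0.177, 0.984, 0.0, 0.0]
ft_force: [-0.2, 0.5, 0.0]
width: 0.0868
grip_force: 0.0
[0.4189 0.2603 0.1587] [ 1.763e-01  9.843e-01  3.000e-04 -0.000e+00] [0.3445 0.287  0.3088] [0.812 0.564 0.084 0.12 ]
[[349.21912716   0.         321.26563804]
 [  0.         349.21912716 203.12177107]
 [  0.           0.           1.        ]]
0.79 [322.0, 193.8, 42.6, 48.5]
```

View pics/w1.png

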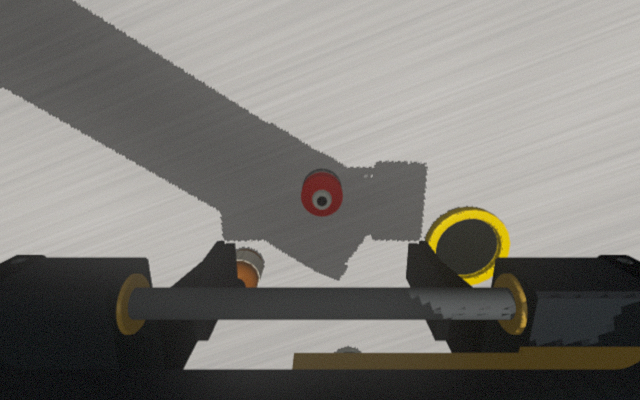

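The red objective is at (322,194), centred between the fingers. The bottle is at (247,268) and the yellow dish at (470,243).

```bash
cat >> h.py <<'E'
TOP={"red":.051,"yellow":.055,"green":.059,"blue":.063}
def todelta(xyz,s=None):
    s=s or r.read_state(); return R.from_quat(s["eef_rot"]).inv().apply(np.array(xyz)-s["ee_pos"])
def blob(d,c):
    m=cmask(d["img"],c); m[240:]=0
    n,l,st,ce=cv2.connectedComponentsWithStats(m); 
    i=1+np.argmax(st[1:,4]); return ce[i],st[i]
E
python3 - <<'E'
from h import *
d=grab("wrist"); ce,st=blob(d,"red"); print(ce,st)
x,y,w,h=st[:4]
print("nose",ray(d,322,201,.051)[:2]); print("cent",ray(d,*ce,.037)[:2]); 
# side extremes of the barrel bound the axis; lower edge = band near-side
p=ray(d,322,201,.051); print(todelta([p[0],p[1],.022]))
def ell(img): pass
m=cmask(d["img"],"yellow",80); y,x=np.nonzero(m); q=cv2.fitEllipse(cv2.convexHull(np.c_[x,y].astype(np.float32))); print("ydish",q,ray(d,*q[0],.012))
E
```

```text
[320.24158758 194.14926661] [ 300  174   42   44 1159]
nose [0.41526356 0.26228693]
cent [0.41325521 0.26155075]
[0.00362457 0.00024531 0.13669841]
ydish ((442.18975830078125, 295.5459289550781), (169.07125854492188, 662.2037353515625), 89.10143280029297) [0.55555248 0.33433218 0.012     ]
```

```bash
python3 -m pendant '[[0.002,0,0.02,0],[0,0,0.03,0],[0,0,0.03,0],[0,0,0.025,0],[0,0,0.018,0],[0,0,0.01,0],[0,0,0.003,0],[0,0,0,0]]'
python3 -m pendant '[[0,0,0,0],[0,0,0,0],[0,0,0,0],[0,0,0,0],[0,0,0,0],[0,0,0,0]]' 0 25
python3 - <<'E'
from h import *
s=r.read_state(); print(s["width"],s["grip_force"],s["ee_pos"],s["ft_force"],s["torque"])
d=grab("wrist"); cv2.imwrite("pics/w2.png",d["img"][:,:,::-1])
E
```

```text
time: 3.1
ee_pos: [0.4171, 0.2607, 0.0225]
eef_rot: [0.176, 0.984, -0.0, -0.0]
ft_force: [0.2, 0.1, -0.6]
width: 0.0873
grip_force: 0.0
time: 3.6
ee_pos: [0.4175, 0.2603, 0.0228]
eef_rot: [0.176, 0.984, 0.0, 0.0]
ft_force: [-0.2, -0.3, 0.4]
width: 0.0548
grip_force: 0.0
0.05484303477216267 0.0 [0.41753098 0.26031844 0.02283549] [-0.16564539 -0.28190203  0.42437696] [0.03125126 0.03499895 0.0204011 ]
```

View pics/w2.png

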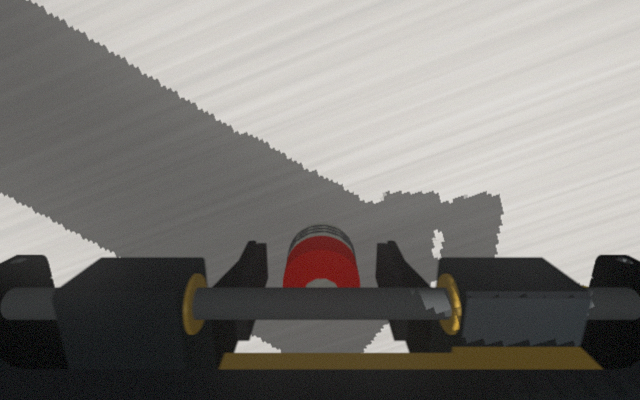

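The red objective is centred at (322,265) and the fingers are still closing.

```bash
python3 -m pendant '[[0,0,0,0],[0,0,0,0],[0,0,0,0],[0,0,0,0],[0,0,0,0],[0,0,0,0]]' 
python3 -m pendant '[[0,0,-0.01,0],[0,0,-0.02,0],[0,0,-0.03,0],[0,0,-0.03,0],[-0.015,-0.008,-0.01,0],[-0.03,-0.015,0,0],[-0.03,-0.015,0,0],[-0.03,-0.015,0,0]]'
python3 -m pendant '[[-0.03,-0.015,0,0],[-0.03,-0.015,0,0],[-0.03,-0.015,0,0],[-0.03,-0.015,0,0],[-0.03,-0.015,0,0],[-0.025,-0.012,0,0],[0,0,0,0],[0,0,0,0]]'
python3 - <<'E'
from h import *
s=r.read_state(); print(s["width"],s["grip_force"],s["ee_pos"])
d=grab("wrist"); cv2.imwrite("pics/w3.png",d["img"][:,:,::-1])
d=grab("top"); cv2.imwrite("pics/t3.png",d["img"][:,:,::-1])
print(todelta([.655,.008,.03]))
E
```

```text
time: 4.15
ee_pos: [0.4174, 0.2602, 0.0225]
eef_rot: [0.176, 0.984, 0.0, -0.0]
ft_force: [0.8, 0.0, -0.6]
width: 0.0335
grip_force: 25.0
time: 4.82
ee_pos: [0.4982, 0.1731, 0.1236]
eef_rot: [0.176, 0.984, 0.0, 0.0]
ft_force: [0.1, 0.2, -3.1]
width: 0.0334
grip_force: 25.0
time: 5.48
ee_pos: [0.6316, 0.0297, 0.1226]
eef_rot: [0.178, 0.984, -0.0, -0.0]
ft_force: [0.6, 1.2, -3.2]
width: 0.0337
grip_force: 25.0
0.03372330786277761 24.999869875609875 [0.63161695 0.02967324 0.12258806]
[-0.0313439  -0.01464141  0.09248858]
```

View pics/w3.png

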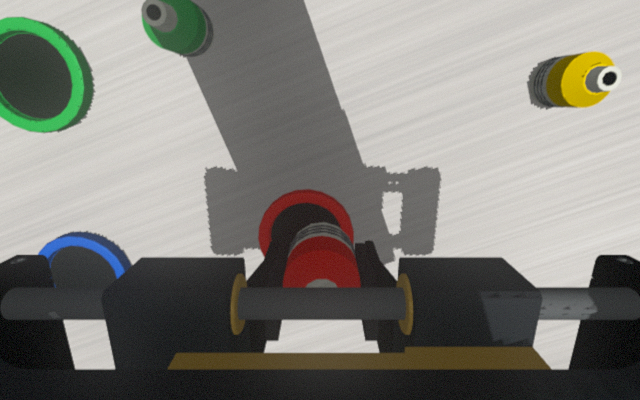

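The held red objective is at (320,265) and its dish at (306,236). The yellow objective is at (590,78), the green one at (178,25), and the green dish at (42,75).

```bash
cat >> h.py <<'E'
def dishfit(d,c,guess,z=.012):
    """fit dish centre (x,y) so the projected 78mm rim circle hugs visible outer rim pixels"""
    from scipy.optimize import least_squares
    m=cmask(d["img"],c,110); K=np.array(d["camera_matrix"]); M=R.from_quat(d["attitude"]).as_matrix()
    v,u=np.nonzero(m); P=np.array([ray(d,a,b,z)[:2] for a,b in zip(u,v)])
    rr=np.hypot(*(P-guess).T); P=P[rr<.055]
    # rim annulus: radii 30..39, penalise pixels outside it
    def f(p):
        q=np.hypot(*(P-p).T); return np.clip(q-.039,0,None)+np.clip(.030-q,0,None)
    s=least_squares(f,guess,loss="soft_l1",f_scale=.003,diff_step=1e-3); return s.x,len(P),np.abs(s.fun).mean()
E
python3 - <<'E'
from h import *
d=grab("wrist")
print(ray(d,305.5,237,.012))
img=d["img"].copy(); d["img"]=img.copy(); d["img"][:, :][245:]=0
print(dishfit(d,"red",np.array([.655,.008])))
print(dishfit(d,"green",np.array([.474,-.13])))
for c,nose,cc in(("yellow",(608,78),None),("green",(154,12),None)): print(c,ray(d,*nose,TOP[c]))
E
```

```text
[0.65172158 0.01099636 0.012     ]
(array([0.65133987, 0.00372184]), 1936, np.float64(0.00221538987345744))
(array([ 0.47166343, -0.1298523 ]), 2926, np.float64(0.00019580413845213634))
yellow [0.60378179 0.22192617 0.055     ]
green [ 0.48163759 -0.01044382  0.059     ]
```

```bash
python3 -m pendant '[[-0.017,-0.008,0.01,0],[-0.01,-0.004,0.02,0],[0,0,0.025,0],[0,0,0.02,0],[0,0,0.01,0],[0,0,0.005,0],[0,0,0.002,0],[0,0,0,0]]'
python3 - <<'E'
from h import *
s=r.read_state(); print(s["ee_pos"],s["ft_force"],s["width"])
print(todelta([.653,.009,.0283]))
d=grab("wrist"); cv2.imwrite("pics/w4.png",d["img"][:,:,::-1])
E
```

```text
time: 6.3
ee_pos: [0.6528, 0.0116, 0.0313]
eef_rot: [0.176, 0.984, 0.0, 0.0]
ft_force: [0.7, -0.8, -1.8]
width: 0.0335
grip_force: 25.0
[0.65276093 0.01161136 0.0312934 ] [ 0.69932082 -0.78713586 -1.84233252] 0.033546003941060325
[-0.0011276  -0.00236834  0.00299271]
```

View pics/w4.png

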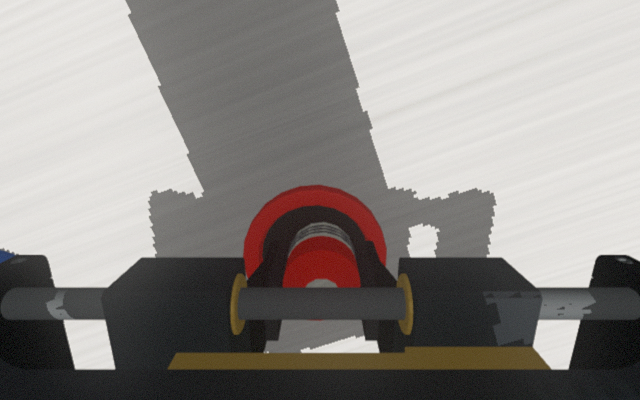

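The dish spans columns 245–386 and the objective is at about 321, so a slight -y correction will centre it.

```bash
python3 -m pendant '[[-0.001,-0.003,0.001,0],[0,0,0.001,0],[0,0,0.001,0],[0,0,0,0]]'
python3 -m pendant '[[0,0,0,0],[0,0,0,0],[0,0,0,0],[0,0,0,0],[0,0,0,0]]' 0.62
python3 -m pendant '[[0,0,-0.01,0],[0,0,-0.02,0],[0,0,-0.03,0],[0,0,-0.03,0],[0,0,0,0],[0,0,0,0]]' 0.62
python3 - <<'E'
from h import *
d=grab("wrist"); cv2.imwrite("pics/w5.png",d["img"][:,:,::-1])
print(r.read_state()["ee_pos"]); print(todelta([.606,.220,.12]))
E
```

```text
time: 6.68
ee_pos: [0.6529, 0.0074, 0.0286]
eef_rot: [0.177, 0.984, 0.0, 0.001]
ft_force: [-1.3, -1.7, 4.5]
width: 0.0331
grip_force: 25.0
time: 7.1
ee_pos: [0.6524, 0.008, 0.0275]
eef_rot: [0.176, 0.984, 0.0, -0.0]
ft_force: [0.3, -0.3, -0.0]
width: 0.0523
grip_force: 0.0
time: 7.6
ee_pos: [0.6537, 0.0079, 0.1203]
eef_rot: [0.176, 0.984, 0.001, 0.002]
ft_force: [0.2, -0.1, -1.2]
width: 0.054
grip_force: 0.0
[0.65265096 0.0079941  0.11841656]
[ 0.11738117  0.18260498 -0.00155033]
```

View pics/w5.png

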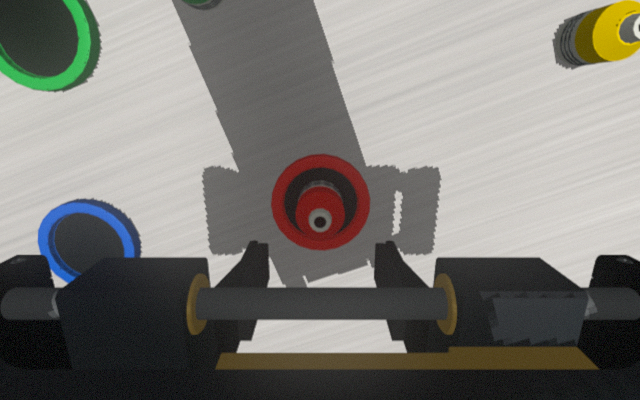

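The red objective stands upright in its dish, nose at (320,221) and dish at (320,202). The blue dish is at (89,242). Next is yellow.

```bash
python3 - <<'E'
from h import *
d=grab("wrist"); print("nose",ray(d,320,221,.057),dishfit(d,"red",np.array([.653,.009])),dishfit(d,"blue",np.array([.624,-.18])))
E
python3 -m pendant '[[0.018,0.028,0,0],[0.018,0.028,0,0],[0.018,0.028,0,0],[0.018,0.028,0,0],[0.018,0.028,0,0],[0.018,0.028,0,0],[0.009,0.014,0,0],[0,0,0,0]]' 0.8
python3 -m pendant '[[0,0,0,0]]'
python3 - <<'E'
from h import *
d=grab("wrist"); ce,st=blob(d,"yellow"); print(ce,st,ray(d,*ce,.037))
p=ray(d,*ce,.037); print(r.read_state()["ee_pos"],todelta([p[0],p[1],.022]))
cv2.imwrite("pics/w6.png",d["img"][:,:,::-1])
E
```

```text
nose [0.64858613 0.00838971 0.057     ] (array([0.64893909, 0.00957481]), 5169, np.float64(0.004854420771006969)) (array([ 0.6222277 , -0.17910555]), 2483, np.float64(0.000305238004773448))
time: 8.37
ee_pos: [0.6032, 0.2252, 0.1158]
eef_rot: [0.173, 0.985, 0.0, -0.002]
ft_force: [-0.0, -0.0, 0.5]
width: 0.0696
grip_force: 0.0
time: 8.45
ee_pos: [0.6048, 0.2202, 0.1162]
eef_rot: [0.175, 0.985, -0.001, -0.001]
ft_force: [0.1, -1.0, -0.1]
width: 0.0693
grip_force: 0.0
[481.60017099  42.61014534] [ 424    0  123   79 3509] [0.5330654  0.34903915 0.037     ]
[0.60540185 0.21849104 0.11644276] [0.1130791  0.09747556 0.09437394]
```

View pics/w6.png

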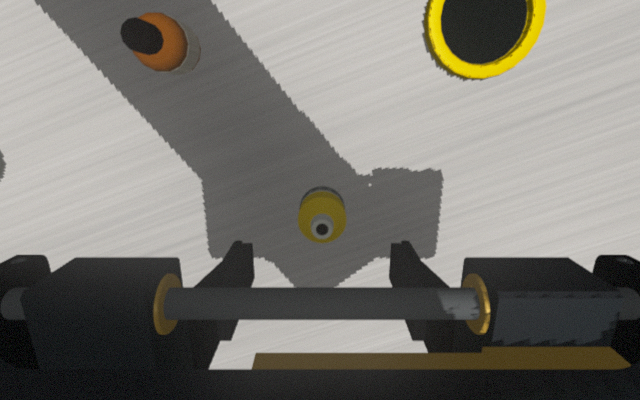

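The yellow objective is at (322,217), well centred. The yellow dish is at (485,22) and the bottle at (158,40).

```bash
python3 - <<'E'
from h import *
d=grab("wrist"); p=ray(d,322,229,.055); s=r.read_state(); print(p,s["ee_pos"],todelta([p[0],p[1],.022]))
print(dishfit(d,"yellow",np.array([.52,.367])))
E
```

```text
[0.60679182 0.21805794 0.055     ] [0.60582354 0.21758677 0.11673003] [-0.00078904  0.00093928  0.09472821]
(array([0.51725878, 0.36528248]), 3357, np.float64(0.00015736161266728907))
```

```bash
python3 -m pendant '[[0,0.001,0.02,0],[0,0,0.03,0],[0,0,0.02,0],[0,0,0.015,0],[0,0,0.007,0],[0,0,0.002,0],[0,0,0,0],[0,0,0,0]]'
python3 -m pendant '[[0,0,0,0],[0,0,0,0],[0,0,0,0],[0,0,0,0],[0,0,0,0],[0,0,0,0],[0,0,0,0],[0,0,0,0]]' 0 25
python3 -m pendant '[[0,0,0,0],[0,0,-0.01,0],[0,0,-0.02,0],[0,0,-0.03,0],[0,0,-0.03,0],[0.02,0.016,0,0],[0.025,0.02,0,0],[0.025,0.02,0,0]]'
python3 -m pendant '[[0.025,0.02,0,0],[0.025,0.02,0,0],[0.013,0.013,0,0],[0,0,0,0],[0,0,0,0]]'
python3 - <<'E'
from h import *
d=grab("wrist"); s=r.read_state(); print(s["ee_pos"],s["width"],todelta([.518,.366,.0285]))
E
```

```text
time: 9.22
ee_pos: [0.607, 0.2198, 0.0246]
eef_rot: [0.177, 0.984, 0.0, 0.001]
ft_force: [-0.1, -0.6, 0.3]
width: 0.0698
grip_force: 0.0
time: 9.88
ee_pos: [0.6062, 0.2202, 0.0236]
eef_rot: [0.176, 0.984, 0.0, 0.0]
ft_force: [-0.7, -0.3, 0.7]
width: 0.0334
grip_force: 25.0
time: 10.55
ee_pos: [0.56, 0.2971, 0.1149]
eef_rot: [0.178, 0.984, 0.0, 0.001]
ft_force: [0.6, 0.4, -2.3]
width: 0.0335
grip_force: 25.0
time: 10.97
ee_pos: [0.5185, 0.3697, 0.1139]
eef_rot: [0.175, 0.985, 0.0, -0.0]
ft_force: [0.6, 0.0, -1.8]
width: 0.0339
grip_force: 25.0
[0.51951278 0.36814209 0.11387346] 0.03350566303181071 [ 0.00071303 -0.00250529  0.085374  ]
```

```bash
python3 -m pendant '[[0,-0.002,0.02,0],[0,0,0.025,0],[0,0,0.02,0],[0,0,0.01,0],[0,0,0.005,0],[0,0,0.001,0],[0,0,0,0],[0,0,0,0]]'
python3 - <<'E'
from h import *
s=r.read_state(); print(s["ee_pos"],s["ft_force"],todelta([.518,.366,.029]))
d=grab("wrist"); cv2.imwrite("pics/w7.png",d["img"][:,:,::-1])
E
```

```text
time: 11.68
ee_pos: [0.5195, 0.3669, 0.0339]
eef_rot: [0.177, 0.984, 0.001, 0.001]
ft_force: [-0.7, -0.8, -1.8]
width: 0.0334
grip_force: 25.0
[0.51954887 0.36694966 0.03392254] [-0.65851223 -0.7847551  -1.79222124] [ 0.00112677 -0.00143745  0.00491898]
```

View pics/w7.png

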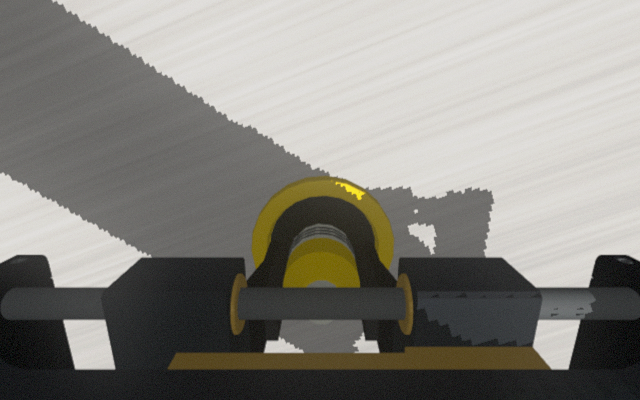

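The dish spans columns 252–394 (centre 323) and the objective is at 321, so it is centred. I'll lower, release, and go on to green.

```bash
python3 -m pendant '[[0.001,0,0.002,0],[0,0,0.001,0],[0,0,0.001,0],[0,0,0.001,0],[0,0,0,0]]'
python3 -m pendant '[[0,0,0,0],[0,0,0,0],[0,0,0,0],[0,0,0,0],[0,0,0,0]]' 0.7
python3 -m pendant '[[0,0,-0.01,0],[0,0,-0.02,0],[0,0,-0.03,0],[0,0,-0.03,0],[0,0,0,0],[0,0,0,0]]' 0.8
python3 - <<'E'
from h import *
d=grab("wrist"); s=r.read_state(); print(s["ee_pos"],todelta([.483,-.0115,.12]))
print([ (round(o["score"],2),np.round(o["bbox"])) for o in r.outline_of("objective_yellow","wrist")[:2]],[ (round(o["score"],2),np.round(o["bbox"])) for o in r.outline_of("holder_yellow","wrist")[:2]])
E
```

```text
time: 12.15
ee_pos: [0.5178, 0.3674, 0.0295]
eef_rot: [0.176, 0.984, 0.001, -0.0]
ft_force: [-6.8, -4.2, 16.4]
width: 0.0335
grip_force: 25.0
time: 12.57
ee_pos: [0.5177, 0.3671, 0.0274]
eef_rot: [0.176, 0.984, 0.0, -0.0]
ft_force: [0.1, 0.7, -0.1]
width: 0.0572
grip_force: 0.0
time: 13.07
ee_pos: [0.5189, 0.3678, 0.1203]
eef_rot: [0.177, 0.984, 0.002, 0.001]
ft_force: [0.5, -0.7, -0.1]
width: 0.0693
grip_force: 0.0
[0.51794888 0.36723562 0.11843429] [-0.09880608 -0.36728441 -0.00201639]
[(0.64, array([321., 213.,  49.,  55.]))] [(0.65, array([321., 202.,  96.,  95.]))]
```

Yellow is placed like red, centred in its dish. Moving on to green.

```bash
python3 -m pendant '[[-0.01,-0.037,0,0],[-0.01,-0.037,0,0],[-0.01,-0.037,0,0],[-0.01,-0.037,0,0],[-0.01,-0.037,0,0],[-0.01,-0.037,0,0],[-0.01,-0.037,0,0],[-0.01,-0.037,0,0]]'
python3 -m pendant '[[-0.01,-0.036,0,0],[-0.009,-0.035,0,0],[0,0,0,0],[0,0,0,0],[0,0,0,0]]'
python3 - <<'E'
from h import *
d=grab("wrist"); cv2.imwrite("pics/w8.png",d["img"][:,:,::-1]); s=r.read_state()
for o in r.outline_of("objective_green","wrist")[:2]: print(o["score"],o["bbox"])
print(s["ee_pos"],todelta([.483,-.0115,.0225]),dishfit(d,"green",np.array([.472,-.131])))
E
```

```text
time: 13.88
ee_pos: [0.4887, 0.0598, 0.1166]
eef_rot: [0.176, 0.984, -0.0, -0.001]
ft_force: [1.0, -0.0, 0.1]
width: 0.0695
grip_force: 0.0
time: 14.3
ee_pos: [0.4827, -0.011, 0.1169]
eef_rot: [0.176, 0.984, -0.0, -0.001]
ft_force: [-0.5, -0.5, 0.4]
width: 0.0697
grip_force: 0.0
0.56 [318.9, 209.9, 46.2, 60.9]
[ 0.48284857 -0.01040482  0.11700243] [-0.00056497 -0.00116782  0.09459672] (array([ 0.46952768, -0.12977832]), 2638, np.float64(0.00018310034107682602))
```

View pics/w8.png

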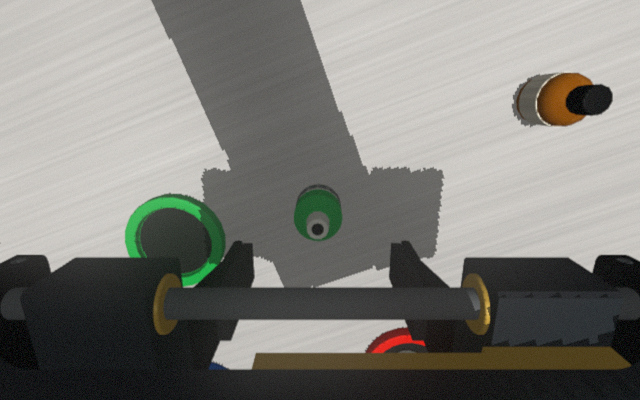

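The green objective is at (318,212), centred. The green dish is at (175,240) and the bottle at (563,98).

```bash
python3 -m pendant '[[0,-0.001,0.02,0],[0,0,0.03,0],[0,0,0.02,0],[0,0,0.015,0],[0,0,0.007,0],[0,0,0.002,0],[0,0,0,0],[0,0,0,0]]'
python3 -m pendant '[[0,0,0,0],[0,0,0,0],[0,0,0,0],[0,0,0,0],[0,0,0,0],[0,0,0,0],[0,0,0,0],[0,0,0,0]]' 0 25
python3 -m pendant '[[0,0,0,0],[0,0,-0.01,0],[0,0,-0.02,0],[0,0,-0.03,0],[0,0,-0.03,0],[-0.005,-0.02,0,0],[-0.007,-0.025,0,0],[-0.007,-0.025,0,0]]'
python3 -m pendant '[[-0.006,-0.025,0,0],[-0.005,-0.02,0,0],[0,0,0,0],[0,0,0,0],[0,0,0,0]]'
python3 - <<'E'
from h import *
d=grab("wrist"); s=r.read_state(); print(s["ee_pos"],s["width"],todelta([.471,-.130,.0295]))
E
```

```text
time: 15.07
ee_pos: [0.4834, -0.0121, 0.0243]
eef_rot: [0.176, 0.984, 0.0, 0.001]
ft_force: [-0.2, -0.1, 0.1]
width: 0.0694
grip_force: 0.0
time: 15.73
ee_pos: [0.4827, -0.0125, 0.0236]
eef_rot: [0.176, 0.984, 0.0, -0.0]
ft_force: [-0.7, -1.0, 1.4]
width: 0.0336
grip_force: 25.0
time: 16.4
ee_pos: [0.4763, -0.0851, 0.1147]
eef_rot: [0.176, 0.984, 0.0, 0.001]
ft_force: [-0.3, -0.0, -2.1]
width: 0.0337
grip_force: 25.0
time: 16.82
ee_pos: [0.4709, -0.13, 0.1137]
eef_rot: [0.176, 0.984, 0.0, -0.0]
ft_force: [0.0, 0.5, -1.1]
width: 0.0334
grip_force: 25.0
[ 0.47106739 -0.12960211  0.11366144] 0.033368729238786636 [-9.01419037e-05 -4.36808703e-04  8.41612276e-02]
```

```bash
python3 -m pendant '[[0,0,0.02,0],[0,0,0.025,0],[0,0,0.02,0],[0,0,0.01,0],[0,0,0.005,0],[0,0,0.001,0],[0,0,0,0],[0,0,0,0]]'
python3 - <<'E'
from h import *
s=r.read_state(); print(s["ee_pos"],s["ft_force"],todelta([.471,-.130,.0295]))
d=grab("wrist"); cv2.imwrite("pics/w9.png",d["img"][:,:,::-1])
E
```

```text
time: 17.53
ee_pos: [0.4717, -0.1307, 0.0335]
eef_rot: [0.176, 0.984, 0.0, 0.001]
ft_force: [-1.0, 0.7, -1.8]
width: 0.0334
grip_force: 25.0
[ 0.47169503 -0.13066941  0.03350574] [-0.98947288  0.72606521 -1.78981608] [0.00088992 0.00038376 0.00400473]
```

View pics/w9.png

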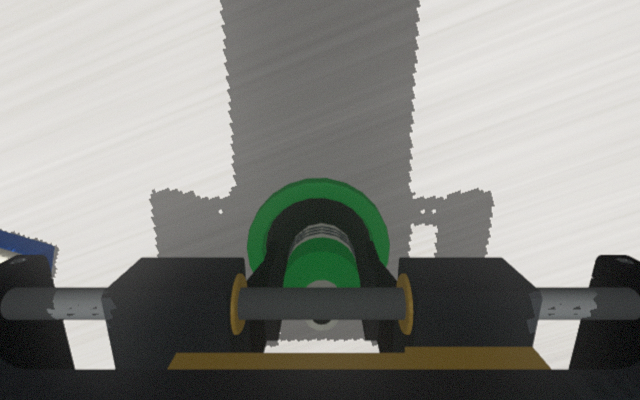

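Green is centred: the dish spans columns 247–390 and the objective is at 321. Release, then blue.

```bash
python3 -m pendant '[[0.001,0,0.002,0],[0,0,0.001,0],[0,0,0.001,0],[0,0,0.0005,0],[0,0,0,0]]'
python3 -m pendant '[[0,0,0,0],[0,0,0,0],[0,0,0,0],[0,0,0,0],[0,0,0,0]]' 0.7
python3 -m pendant '[[0,0,-0.01,0],[0,0,-0.02,0],[0,0,-0.03,0],[0,0,-0.03,0],[0,0,0,0],[0,0,0,0]]' 0.8
python3 - <<'E'
from h import *
d=grab("wrist"); s=r.read_state(); print(s["ee_pos"],todelta([.534,-.392,.12]))
print([ (round(o["score"],2),np.round(o["bbox"])) for n in("objective_green","holder_green") for o in r.outline_of(n,"wrist")[:2]])
E
python3 -m pendant '[[-0.017,-0.025,0,0],[-0.017,-0.025,0,0],[-0.017,-0.025,0,0],[-0.017,-0.025,0,0],[-0.017,-0.025,0,0],[-0.017,-0.025,0,0],[-0.017,-0.025,0,0],[-0.017,-0.025,0,0]]'
python3 -m pendant '[[-0.014,-0.023,0,0],[0,0,0,0],[0,0,0,0],[0,0,0,0]]'
python3 - <<'E'
from h import *
d=grab("wrist"); cv2.imwrite("pics/w10.png",d["img"][:,:,::-1]); s=r.read_state()
for o in r.outline_of("objective_blue","wrist")[:2]: print(o["score"],o["bbox"])
print(s["ee_pos"],todelta([.534,-.392,.0225]))
E
```

```text
time: 18.0
ee_pos: [0.4703, -0.1303, 0.0295]
eef_rot: [0.177, 0.984, 0.001, 0.0]
ft_force: [-8.9, 2.5, 22.3]
width: 0.0335
grip_force: 25.0
time: 18.42
ee_pos: [0.4699, -0.1303, 0.0279]
eef_rot: [0.176, 0.984, 0.0, -0.0]
ft_force: [0.3, 0.0, 0.2]
width: 0.0576
grip_force: 0.0
time: 18.92
ee_pos: [0.4712, -0.1305, 0.1201]
eef_rot: [0.176, 0.984, 0.001, 0.002]
ft_force: [-0.2, 1.0, -0.5]
width: 0.0695
grip_force: 0.0
[ 0.47027216 -0.13030343  0.11871559] [-0.15064441 -0.22327686 -0.00129731]
[(0.68, array([323., 209.,  46.,  60.])), (0.97, array([318., 201.,  98.,  96.]))]
time: 19.73
ee_pos: [0.5276, -0.3662, 0.1164]
eef_rot: [0.176, 0.984, 0.0, -0.001]
ft_force: [0.3, -0.4, 0.2]
width: 0.0696
grip_force: 0.0
time: 20.07
ee_pos: [0.5327, -0.3909, 0.1167]
eef_rot: [0.177, 0.984, 0.0, -0.001]
ft_force: [0.1, 0.4, -0.4]
width: 0.0693
grip_force: 0.0
0.76 [313.4, 215.9, 52.5, 58.6]
[ 0.53304722 -0.39034099  0.11704424] [-0.00140972 -0.0016022   0.0948691 ]
```

View pics/w10.png

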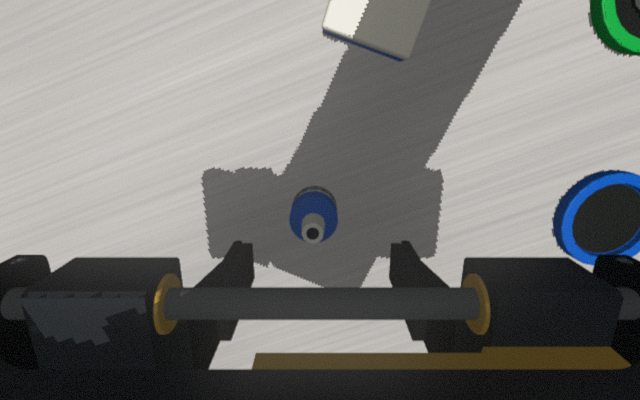

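The blue objective is at (313,217), about 5 mm to the -y side of the jaw centre. The box is at (375,20) and the blue dish at (605,215).

```bash
python3 -m pendant '[[-0.001,-0.005,0.02,0],[0,0,0.03,0],[0,0,0.02,0],[0,0,0.015,0],[0,0,0.007,0],[0,0,0.002,0],[0,0,0,0],[0,0,0,0]]'
python3 -m pendant '[[0,0,0,0],[0,0,0,0],[0,0,0,0],[0,0,0,0],[0,0,0,0],[0,0,0,0],[0,0,0,0],[0,0,0,0]]' 0 25
python3 -m pendant '[[0,0,0,0],[0,0,-0.01,0],[0,0,-0.02,0],[0,0,-0.03,0],[0,0,-0.03,0],[-0.001,0.02,0,0],[-0.001,0.03,0,0],[-0.001,0.03,0,0]]'
python3 -m pendant '[[-0.001,0.03,0,0],[-0.001,0.03,0,0],[-0.001,0.03,0,0],[-0.002,0.03,0,0],[-0.002,0.025,0,0],[0,0,0,0],[0,0,0,0],[0,0,0,0]]'
python3 - <<'E'
from h import *
d=grab("wrist"); s=r.read_state(); print(s["ee_pos"],s["width"],todelta([.622,-.181,.0295]))
E
```

```text
time: 20.83
ee_pos: [0.533, -0.397, 0.0253]
eef_rot: [0.176, 0.984, -0.0, 0.001]
ft_force: [0.0, 0.4, -0.3]
width: 0.0698
grip_force: 0.0
time: 21.5
ee_pos: [0.5324, -0.3966, 0.0241]
eef_rot: [0.176, 0.984, 0.0, 0.0]
ft_force: [-0.8, 0.6, -0.0]
width: 0.0332
grip_force: 25.0
time: 22.17
ee_pos: [0.5628, -0.3228, 0.1152]
eef_rot: [0.178, 0.984, -0.0, 0.001]
ft_force: [0.8, 0.4, -1.5]
width: 0.0335
grip_force: 25.0
time: 22.83
ee_pos: [0.6195, -0.1898, 0.1144]
eef_rot: [0.177, 0.984, -0.0, -0.0]
ft_force: [-0.0, -0.1, -2.7]
width: 0.0331
grip_force: 25.0
[ 0.61926106 -0.19047778  0.11432956] 0.03320636162402353 [0.00073951 0.00989878 0.08482247]
```

```bash
python3 -m pendant '[[0.001,0.01,0.01,0],[0,0,0.025,0],[0,0,0.025,0],[0,0,0.013,0],[0,0,0.006,0],[0,0,0.002,0],[0,0,0,0],[0,0,0,0]]'
python3 - <<'E'
from h import *
s=r.read_state(); print(s["ee_pos"],s["ft_force"],todelta([.622,-.181,.0298]))
d=grab("wrist"); cv2.imwrite("pics/w11.png",d["img"][:,:,::-1])
E
```

```text
time: 23.55
ee_pos: [0.6231, -0.1798, 0.0342]
eef_rot: [0.177, 0.984, -0.0, 0.001]
ft_force: [0.2, -0.3, -1.9]
width: 0.0337
grip_force: 25.0
[ 0.62312998 -0.17982375  0.03419437] [ 0.17142036 -0.25555314 -1.85982535] [ 0.00065774 -0.00149695  0.00439289]
```

View pics/w11.png

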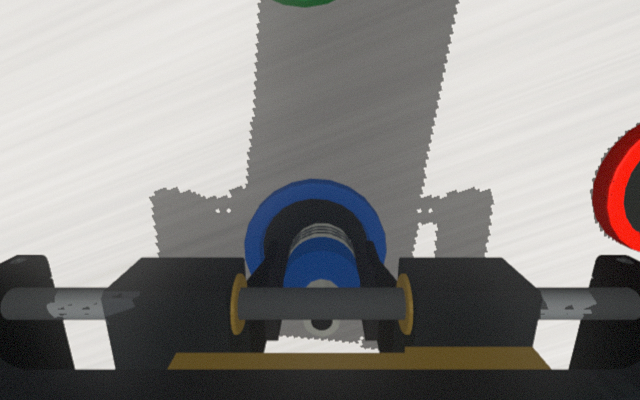

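The blue dish spans columns 245–386 and the objective is at 321. I'll nudge -0.0025 in y, set it down, release, retreat and check.

```bash
python3 -m pendant '[[0.001,-0.0025,0.002,0],[0,0,0.001,0],[0,0,0.001,0],[0,0,0.0005,0],[0,0,0,0]]'
python3 -m pendant '[[0,0,0,0],[0,0,0,0],[0,0,0,0],[0,0,0,0],[0,0,0,0]]' 0.7
python3 -m pendant '[[0,0,-0.01,0],[0,0,-0.02,0],[0,0,-0.03,0],[0,0,-0.04,0],[0,0,-0.04,0],[0,0,-0.04,0],[0,-0.04,-0.03,0],[0,-0.04,-0.03,0]]' 0.8
python3 -m pendant '[[0.04,-0.01,0,0],[0.04,-0.01,0,0],[0.04,-0.02,0,0],[0.04,-0.04,0,0],[0,-0.04,0,0],[0,0,0,0],[0,0,0,0],[0,0,0,0]]'
python3 - <<'E'
from h import *
a=grab("scene")["img"]; d=grab("top"); cv2.imwrite("pics/s12.png",cv2.resize(a[120:320,180:520],(800,470))[:,:,::-1]); cv2.imwrite("pics/t12.png",cv2.resize(d["img"][130:280,160:480],(800,375))[:,:,::-1])
E
```

```text
time: 24.02
ee_pos: [0.6207, -0.1819, 0.0299]
eef_rot: [0.177, 0.984, 0.0, 0.0]
ft_force: [-5.5, 1.9, 11.3]
width: 0.0333
grip_force: 25.0
time: 24.43
ee_pos: [0.6207, -0.1813, 0.0285]
eef_rot: [0.176, 0.984, 0.0, 0.0]
ft_force: [-0.0, 0.2, -0.1]
width: 0.0573
grip_force: 0.0
time: 25.1
ee_pos: [0.5983, -0.2426, 0.2616]
eef_rot: [0.174, 0.985, 0.0, 0.001]
ft_force: [-0.2, -1.3, 0.1]
width: 0.0699
grip_force: 0.0
time: 25.77
ee_pos: [0.4225, -0.2941, 0.259]
eef_rot: [0.177, 0.984, 0.0, 0.0]
ft_force: [1.2, -0.3, 0.6]
width: 0.0699
grip_force: 0.0
```

View pics/t12.png

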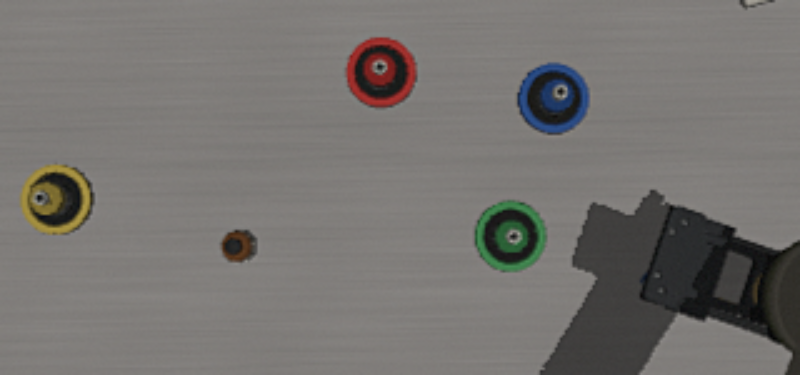

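View pics/s12.png

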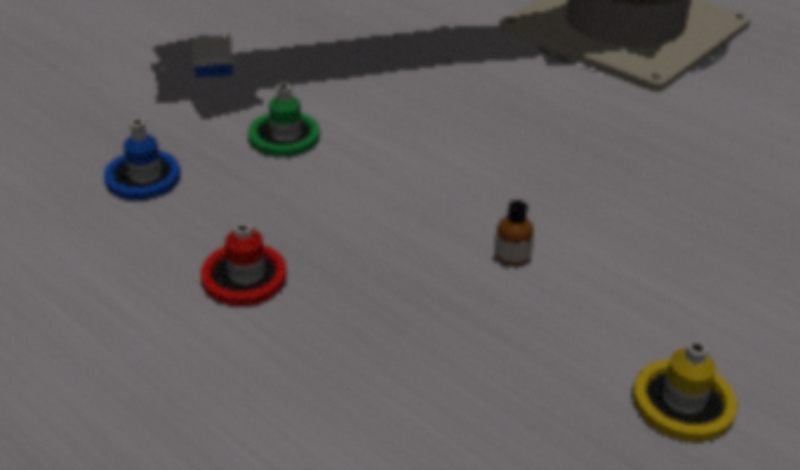

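The top view shows each objective inside its own dish: red (380,70), blue (555,97), yellow (50,198), green (511,236). Allowing for parallax, the noses lie within about 3 mm of the dish centres. The scene view shows all four upright, with the bottle and box where they began.

```bash
python3 -c "
from bench import r
print(r.close_job())"
```

```text
the job is handed in; nothing more can be done
None
```

All four objectives stand upright in the dishes of their own colour, released, with the bottle and box left untouched; the job was handed in at about 26 s, and no verdict was returned.

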